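Pin the tape roll on its spindle

ROBOT

A 6-joint arm with a two-finger parallel gripper is mounted at the origin on a cart in front of the work surface, level with it; the furniture and walls round the work are solid. World frame = base frame: x ahead of the robot, y to its left, z up, the work surface at z = 0. Lengths are in m, angles in rad, forces in N, time in s.
With the tool pointing down it reaches from about 0.35 to 0.975 m from the base axis. Payload 4.9 kg.
Tool frame: the origin (TCP) lies between the finger pads; the fingertips stand 14 mm ahead of it and the grasp point (between the pads) lies 5 mm behind it (manip.finger_overhang is the distance from the TCP to the fingertips, in m); z points along the fingers, y is the line along which they close (so a half turn about z gives the same grasp; the last joint's range is limited). The gripper opens to 85 mm and grips with 20 to 120 N. Pads are 22 mm wide; open, the fingers measure 114 mm over their backs; the gripper's body (76 mm by 85 mm) begins 54 mm behind the grasp point. The pads swing forward as they close: fully open they stand 13 mm farther back than shut.
Start: joints at [-1.414, 0.053, 1.613, -0, 1.476, -0.119], TCP at [0.17, -0.601, 0.245] pointing down, gripper open.
Joint ranges: [-3.01, 3.01], [-1.01, 2.22], [0.06, 2.58], [-1.02, 4.17], [0.09, 2.62], [-3.14, 3.14]. Speed limits (rad/s): [2.57, 2.57, 3.14, 3.14, 3.14, 3.14].

INTERFACE

Orientations are given as a unit quaternion [w, x, y, z].
In Python, from plant import manip, grab_frame gives the robot as it stands.
- The arm moves only by the tool servo_tool, never from a script. Its argument "deltas" is a list that holds one entry, the list of rows, each a list of 5 numbers: the opening in per cent of the stroke, from 0 (shut) to 100 (fully open), then the shift along the world's x, y, z in m, then the turn about the world's z in degrees. A call has exactly 8 rows; each row shifts and turns the commanded pose from where the row before left it; what a row does not reach is not made up. A row lasts 1/10 s, in which the tool goes at most 50 mm and 8.59 degrees, less where a joint would pass 70% of its speed; a pose out of reach is approached as far as the arm can. A call is refused whole if a number of a shift passes 0.05 or a number of a turn 8.59, either way. A call with a gripper value outside its range is refused whole. The fingers move at their own pace and stop on an object; the grip force is fixed at half the most. Time passes only in rows, so rows that do not move let the fingers close, or fill a call up. It gives the time, the measured TCP pose, the force, the opening and the grip force at its end, in the units of the state.
- manip.state(): the state, without advancing time (a new reading comes with each control period).
- grab_frame(name): name is "side" or "top"; returns a dict with "pixels" (480x640x3 uint8, red, green, blue), "z_map" (480x640 float32, m along the optical axis (not along the pixel's ray), 0 where there is no reading), "fx", "fy", "cx", "cy" (pixels), "dist" ([k1, k2, p1, p2, k3] as OpenCV has them; the pictures are not rectified), "rvec" (rotation vector, rad) and "tvec" (3), from world to camera coordinates, as OpenCV has them. Camera axes: x right, y down, z forward; pixel columns grow to the right and rows downward; lengths in m; the calibration is good to about 2 mm. A picture is of the moment at which its call begins.
- manip.job_done(): hands the job in; it is judged then, once.
The state is a dict: "time": time; "joint_pos": joint angles; "joint_vel": joint speeds; "joint_efforts": joint torques, N m; "tool_pos": TCP position; "tool_rot": TCP orientation; "contact_force": force on the tool from outside, world axes, zero at the start; "ft_torque": the same for the moment, N m; "gripper_width": opening from 0.0 (shut) to 1.0 (fully open); "grasp_force": force on a finger pad.
Only numpy, scipy, OpenCV 4.12 (cv2) and the standard library are available. Lean on these libraries where they do the work, as an engineer would, in place of code of your own. Each camera call takes 0.05 s, during which the arm holds its last target. There are 200 camera calls.

TASK

Lock the tape roll on its spindle: push the red-handled linchpin down through the hole in the end of the shaft until its flange sits on the shaft, with the red handle pointing out past the shaft's free end. Then swing its wire ring over the handle and the shaft's end so that it hangs down round the shaft. Leave the black-handled pin, which is too thick, standing in the rack.

Things in the scene. Friction and masses are not known exactly. Their poses are not given: they have to be found in the camera images.
- red_pin_grip (a point): Grip point in the red handle of the right pin, upright in a rack. Handle: plate 10 mm thick (y), 30 high (z up, +-15), from 40 behind (-x) to 16 ahead of the point. Shank axis 18 mm behind it (-x); underside of the 30x28 mm flange 20 mm below it; shank 9 mm round, 45 long, last 11 mm tapered to 4. Ring hinge 34 mm behind, 10 mm below, along y. 130 g.
- lock_ring (a joint): Angle of the red pin's D-shaped ring of 5 mm wire, 57 mm wide, reaching 60 mm from its hinge. 0: open, leaning 0.6 rad back (to handle -x) from upright, far end 49 mm above and 34 behind the hinge, resting by its weight. 0.6 upright, 2.2 level to +x, 3.74 hanging down, closed. Turns easily: pushed towards +x well past upright it falls shut by itself.
- shaft_hole (a point): Upper mouth of the upright through hole (16 mm, chamfered 3 mm) in the flat top of the square shaft end of the blue tape spindle, 125 mm above the table. x points to the shaft's free end, 16 mm ahead; z up. Shaft end 26 mm wide and high. Behind (-x): from 27 mm on a sleeve 32 mm thick, from 57 mm on a washer and the tape roll, whose top is 37 mm above this point.
- black_pin_grip (a point): The same point in the black handle of the other pin, of the same shape but with an 18 mm shank that does not fit the hole and a fixed ring. It stands in the other socket of the rack, 100 mm from the red one (which socket is which varies), and stays there.

How it is judged:
By the outcome, as a careful person would: the job done as asked, in the order asked, and still so for the second after the job is handed in, with the robot touching nothing.
It also fails if it takes over 48 s, if anything falls off the work surface, if the arm or the gripper's body presses on something with over 40 N, if the wrist force passes 120 N, or if a joint passes its speed limit or range.

## Working session

There is one attempt and no reset: what is moved stays moved. The work goes in short steps, Python scripts to look and compute and a tool call to move; the robot and the scene stay as the last step left them, time stands still between calls to the robot, and variables do not carry over. Pictures are saved under pics/ and viewed, at most 10 in all, crops included, and the job is handed in when it is done.

Besides the shell and the picture viewer there is one more tool, called as name(argument=value, ...) on one line, values as JSON. servo_tool: Moves the arm, as the interface text tells. Its arguments: {"type":"object","properties":{"deltas":{"type":"array"}},"required":["deltas"]}

```bash
mkdir -p pics; ls; cat > h.py <<'E'
import numpy as np,cv2
from plant import manip,grab_frame
def world(f,u,v):
    "world points of pixels from z_map"
    K=np.array([[f['fx'],0,f['cx']],[0,f['fy'],f['cy']],[0,0,1]]);R=cv2.Rodrigues(np.array(f['rvec']))[0];t=np.array(f['tvec']).reshape(3)
    uv=np.stack([u,v],-1).astype(float).reshape(-1,1,2)
    n=cv2.undistortPoints(uv,K,np.array(f['dist'])).reshape(-1,2)
    z=f['z_map'][np.asarray(v,int),np.asarray(u,int)].reshape(-1,1)
    return (np.hstack([n*z,z])-t)@R
def cloud(f):
    v,u=np.mgrid[0:480,0:640];u=u.ravel();v=v.ravel()
    p=world(f,u,v);p[f['z_map'].ravel()==0]=np.nan
    return p.reshape(480,640,3)
def save(f,n): cv2.imwrite('pics/'+n,f['pixels'][:,:,::-1])
E
python3 - <<'E'
from h import *
import pickle
for n in('top','side'):
    f=grab_frame(n);save(f,n+'0.png');pickle.dump(f,open(n+'0.pkl','wb'))
    R=cv2.Rodrigues(np.array(f['rvec']))[0];print(n,-R.T@np.array(f['tvec']).reshape(3),R[2],f['fx'],(f['z_map']>0).mean())
print(manip.state())
E
```

```text
pics
top [ 0.41313762 -0.10119679  0.96887909] [ 0.12682763  0.01188702 -0.99185354] 522.1088105515485 0.9962858072916667
side [0.34785166 0.56006031 0.67411395] [ 0.16704123 -0.76100602 -0.62687085] 446.8758704232296 0.995966796875
{'time': 0.1, 'joint_pos': array([-1.41401974e+00,  5.32935835e-02,  1.61416415e+00,  3.48993108e-05,
        1.47600091e+00, -1.18987810e-01]), 'joint_vel': array([-0.00193165, -0.00216602, -0.00495824,  0.00054889, -0.00051106,
        0.00015227]), 'joint_efforts': array([ 1.96063411e-03, -3.94901490e+01, -3.71361029e+01,  4.87782427e-05,
        3.90535832e-03, -3.04153707e-05]), 'tool_pos': array([ 0.17010836, -0.60084409,  0.24417978]), 'tool_rot': array([-9.33159823e-04,  9.90509098e-01,  1.37444008e-01, -2.60716832e-07]), 'contact_force': array([ 0.34852017,  0.59158908, -0.27856679]), 'ft_torque': array([0.01152141, 0.03796132, 0.06473319]), 'grasp_force': 0.0, 'gripper_width': 1.0028810856852552}
```

View pics/top0.png

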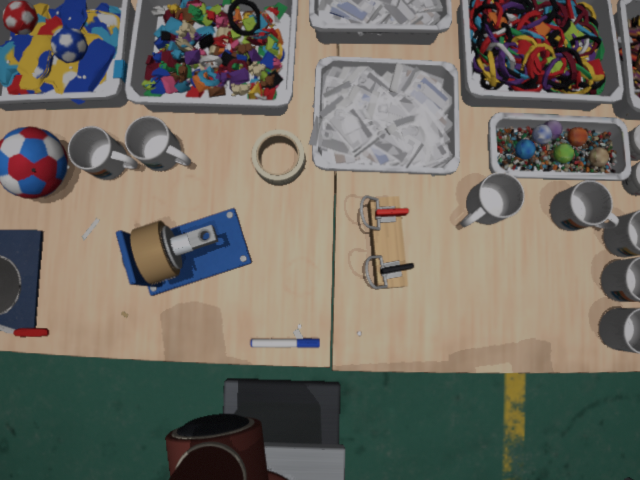

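View pics/side0.png

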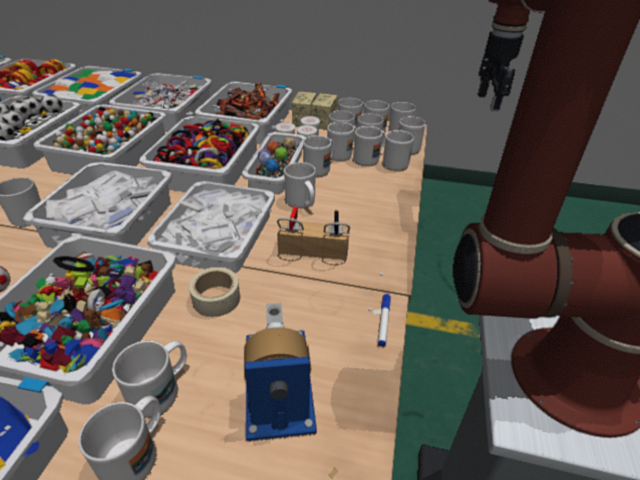

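The top view shows the red handle at about (393,212), the black one at (397,268), and the shaft end with its hole at about (207,233). The side view shows the rack at (313,240) and the spindle at (278,370).

```bash
python3 - <<'E'
from h import *
import pickle
f=pickle.load(open('top0.pkl','rb'));P=cloud(f);im=f['pixels'].astype(int)
def rect(m,lab):
    p=P[m];zt=np.nanpercentile(p[:,2],90);print(lab,m.sum(),'z pct',np.nanpercentile(p[:,2],[5,50,90,98]).round(4))
    q=p[abs(p[:,2]-np.nanmedian(p[:,2]))<.012]
    c,s,a=cv2.minAreaRect((q[:,:2]*1000).astype(np.float32));print(' rect',np.round(c,1),np.round(s,1),round(a,1),q.mean(0).round(4))
    vx=cv2.fitLine((q[:,:2]*1000).astype(np.float32),cv2.DIST_HUBER,0,.01,.01).ravel();print(' line',vx[:2], np.degrees(np.arctan2(vx[1],vx[0])))
roi=np.zeros((480,640),bool);roi[195:230,360:420]=1
rect(roi&(im[:,:,0]>120)&(im[:,:,1]<70)&(im[:,:,2]<70),'red')
roi[:]=0;roi[255:290,383:420]=1
rect(roi&(im.max(2)<60)&(P[:,:,2]>.06),'black')
roi[:]=0;roi[210:270,165:232]=1
m=roi&(abs(P[:,:,2]-.125)<.006)&(im.max(2)-im.min(2)<40)
rect(m,'shafttop')
g=cv2.resize(f['pixels'][205:265,120:260],None,fx=5,fy=5,interpolation=cv2.INTER_CUBIC);g2=cv2.resize(f['pixels'][185:297,350:420],None,fx=4,fy=4,interpolation=cv2.INTER_CUBIC)
c=np.zeros((448+0,700,3),np.uint8);c[:300]=g;cv2.imwrite('pics/c1.png',np.hstack([cv2.resize(g,(500,214)),cv2.resize(g2,(134,214))])[:,:,::-1])
# hole: dark pixels surrounded by top
hh=roi&(im.max(2)<75);
n,l,st,ce=cv2.connectedComponentsWithStats(hh.astype(np.uint8))
for i in range(1,n):
    if st[i,4]>8: print(st[i],ce[i])
np.set_printoptions(linewidth=220);print((P[226:246:1,190:226:2,2]*1000).round());print(im[226:246,190:226:2,1])
E
```

```text
red 142 z pct [0.0928 0.0951 0.0972 0.098 ]
 rect [ 572.3 -224.9] [ 8.1 51.7] 1.2 [ 0.5724 -0.2244  0.0951]
 line [ 0.04659344 -0.99891394] -87.32942
black 165 z pct [0.092  0.095  0.0972 0.0984]
 rect [ 476.1 -234.7] [ 9.4 50.5] 11.6 [ 0.4756 -0.2339  0.0949]
 line [ 0.1964538 -0.9805131] -78.670334
shafttop 744 z pct [0.1207 0.1246 0.1278 0.1295]
 rect [500. 109.] [72.8 82.7] 5.2 [0.5079 0.1126 0.1246]
 line [ 0.46174774 -0.8870113 ] -62.500053
[165 226  64  44 817] [187.91432069 250.24235006]
[200 231   7   9  30] [202.46666667 234.73333333]
[[  9.  11.  11.   8.  16.  10.  13.   7.  10. 125. 127. 116.  10.  11.  10.  16.   8.   8.]
 [ 11.  12.  11.  12.  10.  11.  12. 125. 126. 122. 125. 117.  13.  14.  15.   9.  10.   9.]
 [ 13.  11.  10.  11.  13. 123. 124. 123. 123. 125. 125. 122.  13.  10.  11.  10.  13.   8.]
 [ 13.  11.  12.  10. 125. 125. 126. 120. 122. 127. 123. 124. 103.  12.  10.  10.  16.   8.]
 [ 13.   9. 126. 126. 125. 128. 125. 123. 121. 123. 123. 125. 104.   9.   9.  10.  10.  16.]
 [  7. 121. 124. 126. 125. 124. 120. 117. 112. 122. 121. 122. 108.  12.  12.   9.  1
[... 2112 characters left out ...]
122  45  33  40  41  42]
 [147 145 144 142 117  72  47  64  65  74 130 147 133  48  43  45  43  42]
 [144 143 143 144 133  94  51  61  64  89 138 149 145  55  63  69  54  41]
 [143 144 145 146 141 107  69  47  67 113 147 148 142  63  64  73  69  42]
 [144 145 147 147 146 121 103  89 104 136 146 128  91  50  63  74  74  45]
 [144 147 146 146 146 140 120 118 126 141 108  70  53  50  63  73  75  53]
 [146 146 145 146 147 147 145 142 127  92  59  49  49  63  72  73  73  45]
 [144 145 146 147 148 148 143 108  69  54  48  45  41  64  73  73  71  42]
 [139 146 147 148 145 132  94  59  50  47  42  41  40  60  70  70  48  42]
 [156 148 147 143 102  68  53  48  44  41  40  41  39  43  46  45  41  41]]
```

View pics/c1.png

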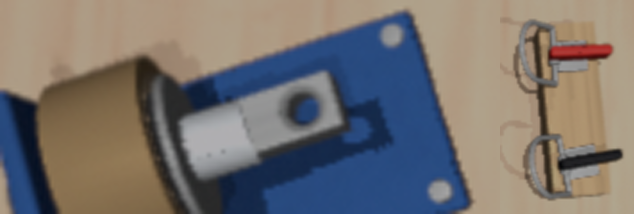

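The crop shows the hole near (205,235), the shaft pointing right and slightly up, and the red handle's ring on the left, open.

```bash
cat >> h.py <<'E'
def plane(f,uv,zp):
    "rays onto z=zp"
    K=np.array([[f['fx'],0,f['cx']],[0,f['fy'],f['cy']],[0,0,1]]);R=cv2.Rodrigues(np.array(f['rvec']))[0];t=np.array(f['tvec']).reshape(3)
    n=cv2.undistortPoints(np.asarray(uv,float).reshape(-1,1,2),K,np.array(f['dist'])).reshape(-1,2)
    d=np.hstack([n,np.ones((len(n),1))])@R;c=-R.T@t
    return c+d*((zp-c[2])/d[:,2:])
E
python3 - <<'E'
from h import *
import pickle
f=pickle.load(open('top0.pkl','rb'));im=f['pixels'].astype(int)
# shaft top: bright grey, square part
m=(im[:,:,1]>125)&(im.max(2)-im.min(2)<25);m[:226]=0;m[248:]=0;m[:,:190]=0;m[:,218:]=0
c=max(cv2.findContours(m.astype(np.uint8),cv2.RETR_CCOMP,cv2.CHAIN_APPROX_NONE)[0],key=len)
cs,h=cv2.findContours(m.astype(np.uint8),cv2.RETR_CCOMP,cv2.CHAIN_APPROX_NONE)
for i,c in enumerate(cs):
    if len(c)<12: continue
    w=plane(f,c[:,0],.125)[:,:2]*1000
    if h[0,i,3]>=0: print('hole ellipse',cv2.fitEllipse(w.astype(np.float32)))
    else: print('outer',cv2.minAreaRect(w.astype(np.float32)))
# lower edge / upper edge slope of shaft incl. sleeve end, blue base edge yaw
b=(im[:,:,2]>im[:,:,0]+40)&(im[:,:,2]>70);b[:205]=0;b[300:]=0;b[:,:110]=0;b[:,260:]=0
w=plane(f,np.argwhere(b)[:,::-1],.012)[:,:2]*1000;print('blue',cv2.minAreaRect(w.astype(np.float32)))
P=cloud(f)
for nm,m in(('red',(im[:,:,0]>90)&(im[:,:,1]<70)),('blk',(im.max(2)<75))):
    m[:,:380]=0;m[:,420:]=0
    if nm=='red': m[:200]=0;m[225:]=0
    else: m[:255]=0;m[285:]=0
    m&=P[:,:,2]>.088
    w=plane(f,np.argwhere(m)[:,::-1],.096)[:,:2]*1000;print(nm,cv2.minAreaRect(w.astype(np.float32)),cv2.fitLine(w.astype(np.float32),2,0,.01,.01).ravel())
# side cam check of red
f=pickle.load(open('side0.pkl','rb'));P=cloud(f);im=f['pixels'].astype(int)
m=(im[:,:,0]>110)&(im[:,:,1]<60);m[:195]=0;m[235:]=0;m[:,:280]=0;m[:,305:]=0
p=P[m];print(m.sum(),np.nanpercentile(p,[2,50,98],axis=0).round(4))
E
```

```text
outer ((516.9461669921875, 93.01693725585938), (24.86159324645996, 43.28045654296875), 20.017053604125977)
hole ellipse ((518.755615234375, 87.29560852050781), (22.655773162841797, 23.04423713684082), 19.81583595275879)
blue ((508.4315490722656, 152.64866638183594), (134.94715881347656, 230.09500122070312), 19.148080825805664)
red ((571.3875732421875, -227.33192443847656), (8.6303071975708, 46.33712387084961), 1.6483861207962036) [ 6.7224152e-02 -9.9773788e-01  5.7174829e+02 -2.2645021e+02]
blk ((475.8983154296875, -234.6268310546875), (9.853805541992188, 53.75416564941406), 12.639924049377441) [ 2.0684856e-01 -9.7837299e-01  4.7550043e+02 -2.3367369e+02]
41 [[ 0.566  -0.25    0.0916]
 [ 0.57   -0.2291  0.0952]
 [ 0.5741 -0.2096  0.0969]]
```

servo_tool(deltas=[[[45,0.02,0.02,0,8.5],[45,0.033,0.03,0,8.5],[45,0.033,0.03,0,8.5],[45,0.033,0.03,0,8.5],[45,0.033,0.03,0,8.5],[45,0.033,0.03,0,8.5],[45,0.033,0.03,0,8.5],[45,0.033,0.03,0,8.5]]])

```text
time: 0.9
tool_pos: [0.4221, -0.3697, 0.2448]
tool_rot: [-0.0, 0.742, 0.67, 0.0]
contact_force: [0.5, -0.5, 0.3]
gripper_width: 0.455
grasp_force: 0.0
```

servo_tool(deltas=[[[45,0.033,0.03,0,8.5],[45,0.033,0.03,0,0],[45,0.033,0.03,0,0],[45,0.03,0.03,0,0],[45,0.02,0.012,0,0],[45,0,0,-0.03,0],[45,0,0,-0.02,0],[45,0,0,0,0]]])

```text
time: 1.7
tool_pos: [0.5681, -0.2378, 0.1905]
tool_rot: [-0.004, 0.693, 0.721, -0.001]
contact_force: [-0.9, -0.3, -0.8]
gripper_width: 0.448
grasp_force: 0.0
```

```bash
python3 - <<'E'
from h import *
f=grab_frame('side');s=manip.state();print(s['tool_pos'],s['tool_rot'])
g=f['pixels'][130:270,230:400];cv2.imwrite('pics/s1.png',cv2.resize(g,(680,560),interpolation=cv2.INTER_CUBIC)[:,:,::-1])
E
```

```text
[ 0.56900637 -0.23854877  0.19287622] [-2.32834503e-03  6.92691220e-01  7.21230283e-01 -5.75573584e-04]
```

View pics/s1.png

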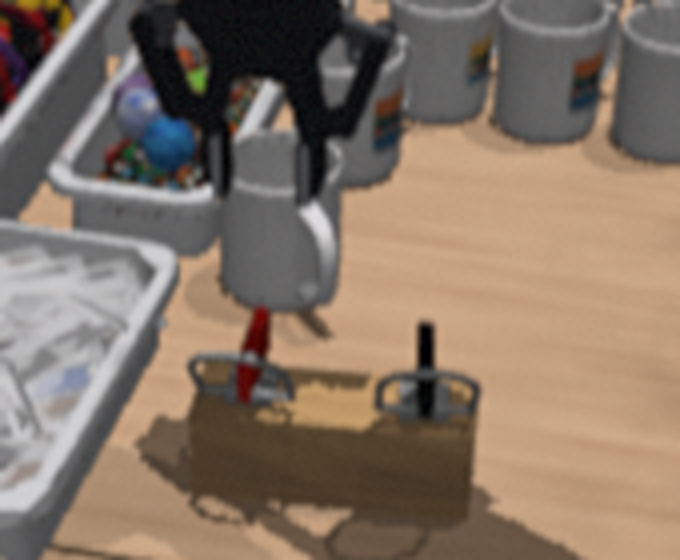

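The open fingers, at crop (220–310,180), straddle the red handle at (255,355). I descend.

servo_tool(deltas=[[[45,0.003,0,-0.02,0],[45,0,0,-0.025,0],[45,0,0,-0.025,0],[45,0,0,-0.02,0],[45,0,0,-0.013,0],[45,0,0,-0.004,0],[45,0,0,0,0],[45,0,0,0,0]]])

```text
time: 2.55
tool_pos: [0.5741, -0.2399, 0.09]
tool_rot: [0.001, 0.693, 0.721, 0.0]
contact_force: [0.7, 0.6, -0.2]
gripper_width: 0.447
grasp_force: 0.0
```

servo_tool(deltas=[[[45,-0.002,0,-0.003,0],[45,0,0,0,0],[0,0,0,0,0],[0,0,0,0,0],[0,0,0,0,0],[0,0,0,0,0],[0,0,0,0,0],[0,0,0,0,0]]])

```text
time: 3.35
tool_pos: [0.5715, -0.2395, 0.0857]
tool_rot: [0.0, 0.693, 0.721, 0.0]
contact_force: [-0.4, -0.6, 2.4]
gripper_width: 0.1
grasp_force: 60.9
```

Gripped, with small forces. Lift out of the rack.

servo_tool(deltas=[[[0,0,0,0.005,0],[0,0,0,0.012,0],[0,0,0,0.02,0],[0,0,0,0.03,0],[0,0,0,0.03,0],[0,0,0,0.025,0],[0,0,0,0.015,0],[0,0,0,0.008,0]]])

```text
time: 4.15
tool_pos: [0.5717, -0.2396, 0.2325]
tool_rot: [0.001, 0.693, 0.721, 0.0]
contact_force: [0.3, -0.4, -1.2]
gripper_width: 0.106
grasp_force: 60.5
```

servo_tool(deltas=[[[0,0,0.01,0,0],[0,-0.005,0.025,0,2],[0,-0.008,0.035,0,3],[0,-0.008,0.04,0,3],[0,-0.008,0.045,0,3],[0,-0.007,0.045,0,3],[0,-0.006,0.04,0,2],[0,-0.003,0.03,0,1.5]]])

```text
time: 4.95
tool_pos: [0.5241, 0.0336, 0.228]
tool_rot: [-0.002, 0.574, 0.819, -0.001]
contact_force: [-0.3, -0.1, -1.0]
gripper_width: 0.102
grasp_force: 60.5
```

servo_tool(deltas=[[[0,0,0.02,0,0],[0,0,0.011,0,0],[0,0,0.005,0,0],[0,0,0,0,0],[0,0,0,0,0],[0,0,0,0,0],[0,0,0,0,0],[0,0,0,0,0]]])

```text
time: 5.75
tool_pos: [0.5263, 0.0661, 0.2303]
tool_rot: [0.0, 0.575, 0.818, 0.0]
contact_force: [-0.1, -0.5, -0.8]
gripper_width: 0.103
grasp_force: 60.5
```

```bash
python3 - <<'E'
from h import *
import pickle
a=grab_frame('side');b=grab_frame('top');s=manip.state();print(s['tool_pos'],s['tool_rot'])
pickle.dump((a,b),open('ab.pkl','wb'))
g=cv2.resize(a['pixels'][230:370,210:350],(500,500),interpolation=cv2.INTER_CUBIC);cv2.imwrite('pics/s2.png',g[:,:,::-1])
P=cloud(b);im=b['pixels'].astype(int);m=(im[:,:,0]>90)&(im[:,:,1]<70);m[:180]=0;m[290:]=0;m[:,:150]=0;m[:,280:]=0
p=P[m];print(m.sum(),np.nanpercentile(p,[2,50,98],axis=0).round(4))
E
```

```text
[0.52626301 0.06633256 0.23034686] [5.08228358e-05 5.75198852e-01 8.18013617e-01 9.52758454e-06]
2344 [[0.4224 0.0119 0.5214]
 [0.4803 0.0212 0.5417]
 [0.5137 0.0463 0.5466]]
```

View pics/s2.png

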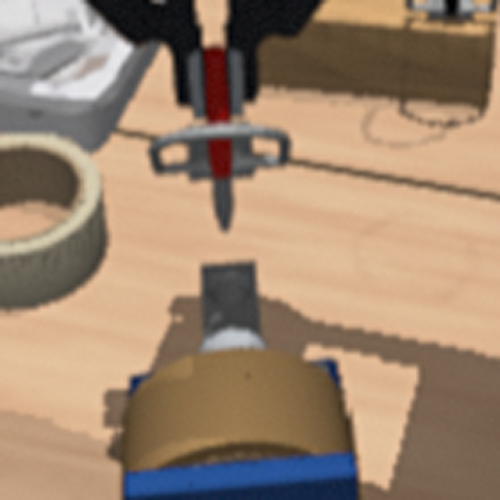

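The side crop shows the pin hanging upright, its tip at crop (226,230) over the shaft, and the ring still open. I check the shank's position against the hole by casting rays.

```bash
python3 - <<'E'
from h import *
import pickle
a,b=pickle.load(open('ab.pkl','rb'));P=cloud(a);np.set_printoptions(suppress=True)
for v in range(274,297,2):
    d=P[v,265:282];k=(d[:,1]<.13)&(d[:,1]>.06)&(d[:,2]>.14)
    if k.any(): print(v,np.where(k)[0]+265,np.median(d[k],axis=0).round(4))
K=np.array([[a['fx'],0,a['cx']],[0,a['fy'],a['cy']],[0,0,1]])
q=np.array([[.5190,.0865,.160],[.5188,.0873,.125]])
print(cv2.projectPoints(q,np.array(a['rvec']),np.array(a['tvec']),K,np.array(a['dist']))[0].round(1))
s=pickle.load(open('side0.pkl','rb'))['pixels'].astype(int)[302:330,264:286,1]
print(s)
print(plane(a,[[273.3,294.5]],.160))
E
```

```text
274 [265 266 267 268 269 270 271 272 273 274 275 276 277 278 279 280 281] [0.5086 0.1023 0.22  ]
276 [265 266 267 268 269 270 271 272 273 274 275 276 277 278 279 280 281] [0.5089 0.1044 0.2176]
278 [265 266 267 268 269 270 271 272 273 274 275 276 277 278 279 280] [0.5098 0.1053 0.215 ]
280 [265 266 267 268 269 270 271 272 273 274 275] [0.5139 0.1009 0.2053]
282 [269 270 271 272 273 274] [0.5177 0.0888 0.1898]
284 [270 271 272 273 274] [0.5167 0.0902 0.1862]
286 [270 271 272 273 274] [0.5166 0.0886 0.1809]
288 [270 271 272 273 274 275] [0.5166 0.0895 0.1774]
290 [270 271 272 273 274] [0.5176 0.089  0.1726]
292 [271 272 273 274] [0.5171 0.0894 0.1687]
294 [272 273] [0.5181 0.0873 0.1618]
[[[272.1 294.3]]

 [[273.  309.7]]]
[[161 161 163 162 162 164 164 165 165 162 163 164 160 161 162 162 160 162
  164 165 164 164]
 [168 166 163 159 159 159 156 158 156 156 156 158 154 154 155 155 154 159
  162 165 165 167]
 [169 169 158 156 156 154 152 150 147 148 146 152 149 149 149 150 153 156
  163 165 164 164]
 [169 165 155 153 154 151 149 146 144 138 134 141 143 145 147 150 150 156
  162 164 161 16
[... 1572 characters left out ...]
55 168 169]
 [167 165 160 137 134 145 166 181 191 199 202 205 203 199 203 199 176 138
  121 146 169 168]
 [170 170 155 117 120 150 180 190 198 202 209 207 208 207 209 205 191 170
  152 152 167 169]
 [172 169 151 130 148 169 185 192 196 201 205 208 210 209 208 202 192 181
  167 156 161 168]
 [171 165 140 141 156 173 185 190 189 192 194 194 195 192 191 185 177 169
  163 150 146 162]
 [167 156 130 134 152 161 167 168 163 160 157 158 153 151 153 152 145 142
  142 132 131 147]
 [152 135 118 121 129 131 129 127 124 123 121 122 121 121 119 120 119 120
  120 116 115 122]
 [132 115 113 115 115 117 115 114 114 117 117 117 115 116 117 118 117 116
  115 112 114 114]]
[[0.51708961 0.08639519 0.16      ]]
```

servo_tool(deltas=[[[0,0,0.001,-0.006,0],[0,0,0,-0.01,0],[0,0,0,-0.01,0],[0,0,0,-0.01,0],[0,0,0,-0.01,0],[0,0,0,-0.006,0],[0,0,0,-0.002,0],[0,0,0,0,0]]])

```text
time: 6.65
tool_pos: [0.5261, 0.0676, 0.1759]
tool_rot: [-0.0, 0.575, 0.818, -0.0]
contact_force: [0.0, 0.3, -1.3]
gripper_width: 0.103
grasp_force: 60.5
```

servo_tool(deltas=[[[0,0,0,-0.005,0],[0,0,0,-0.006,0],[0,0,0,-0.005,0],[0,0,0,-0.004,0],[0,0,0,-0.003,0],[0,0,0,-0.001,0],[0,0,0,0,0],[0,0,0,0,0]]])

```text
time: 7.45
tool_pos: [0.5264, 0.0676, 0.1525]
tool_rot: [0.0, 0.575, 0.818, 0.0]
contact_force: [-1.1, 0.9, -1.0]
gripper_width: 0.104
grasp_force: 60.5
```

servo_tool(deltas=[[[0,0,0,-0.001,0],[0,0,0,-0.001,0],[0,0,0,-0.001,0],[0,0,0,0,0],[0,0,0,0,0],[0,0,0,0,0],[0,0,0,0,0],[0,0,0,0,0]]])

```text
time: 8.25
tool_pos: [0.5265, 0.0676, 0.1507]
tool_rot: [0.0, 0.575, 0.818, 0.0]
contact_force: [-3.3, 0.1, 4.8]
gripper_width: 0.1
grasp_force: 61.5
```

servo_tool(deltas=[[[0,0,0,-0.001,0],[0,0,0,0,0],[0,0,0,0,0],[0,0,0,0,0],[0,0,0,0,0],[0,0,0,0,0],[0,0,0,0,0],[0,0,0,0,0]]])

```text
time: 9.05
tool_pos: [0.5266, 0.0676, 0.1506]
tool_rot: [0.0, 0.575, 0.818, 0.0]
contact_force: [-5.2, -1.4, 9.0]
gripper_width: 0.102
grasp_force: 62.2
```

Seated: the height no longer falls and the force rises. Release and go straight up.

servo_tool(deltas=[[[15,0,0,0,0],[30,0,0,0,0],[40,0,0,0,0],[40,0,0,0,0],[40,0,0,0,0],[40,0,0,0.01,0],[40,0,0,0.02,0],[40,0,0,0.02,0]]])

```text
time: 9.85
tool_pos: [0.526, 0.0677, 0.1991]
tool_rot: [-0.0, 0.575, 0.818, -0.0]
contact_force: [0.5, 0.2, 0.1]
gripper_width: 0.404
grasp_force: 0.0
```

servo_tool(deltas=[[[40,0,0,0.025,0],[40,0,0,0.025,0],[0,0,0,0.015,0],[0,0,0,0,0],[0,0,0,0,0],[0,0,0,0,0],[0,0,0,0,0],[0,0,0,0,0]]])

```text
time: 10.65
tool_pos: [0.5257, 0.0677, 0.262]
tool_rot: [-0.001, 0.575, 0.818, -0.001]
contact_force: [0.3, 0.0, 0.1]
gripper_width: -0.002
grasp_force: 0.0
```

```bash
python3 - <<'E'
from h import *
a=grab_frame('side');s=manip.state();print(s['tool_pos'],s['gripper_width'])
g=cv2.resize(a['pixels'][230:370,210:350],(500,500),interpolation=cv2.INTER_CUBIC);cv2.imwrite('pics/s3.png',g[:,:,::-1])
P=cloud(a);im=a['pixels'].astype(int);m=(im[:,:,0]>100)&(im[:,:,1]<50);m[:270]=0;m[330:]=0;m[:,:255]=0;m[:,295:]=0
p=P[m];p=p[p[:,2]>.12];print(len(p),np.nanpercentile(p,[2,50,98],axis=0).round(4))
# ring: points of height .165-.2 near -x of the hole
d=np.array([.339,-.941]);q=P[270:345,240:310].reshape(-1,3);q=q[q[:,2]>.168]
r=(q[:,:2]-[.5188,.0873]);al=r@d;la=r@[.941,.339];k=(abs(la)<.045)&(al<0)&(al>-.09)
print(k.sum(),np.c_[al,la,q[:,2]][k].min(0),np.c_[al,la,q[:,2]][k].max(0),np.median(np.c_[al,la,q[:,2]][k],axis=0))
E
```

```text
[0.52584498 0.06762998 0.26234221] 0.0014318133057304252
29 [[0.5105 0.0601 0.1594]
 [0.5252 0.0673 0.1605]
 [0.5302 0.1076 0.1614]]
124 [-0.05320422 -0.02719768  0.16888632] [-0.03989648  0.02679185  0.18813682] [-4.85455941e-02 -1.36891806e-04  1.82464085e-01]
```

View pics/s3.png

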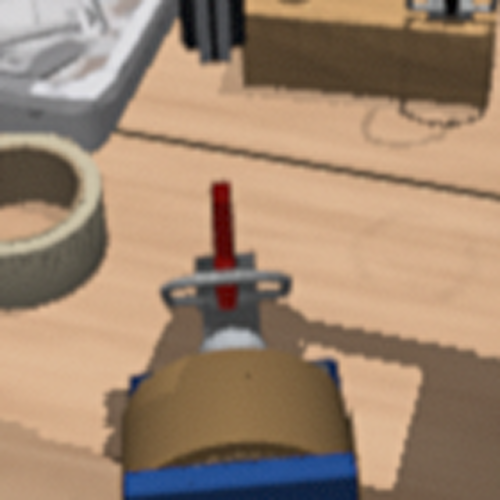

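The pin is seated (handle top at 0.160 m), the handle points outward, and the ring is open at crop (228,285). Next, go behind the ring with closed fingers.

servo_tool(deltas=[[[0,-0.004,0.011,0,0],[0,-0.008,0.022,0,0],[0,-0.008,0.023,0,0],[0,-0.008,0.022,0,0],[0,-0.006,0.016,0,0],[0,-0.002,0.006,-0.01,0],[0,0,0,-0.02,0],[0,0,0,-0.01,0]]])

```text
time: 11.5
tool_pos: [0.4891, 0.1677, 0.2209]
tool_rot: [-0.001, 0.575, 0.818, -0.001]
contact_force: [-0.4, 0.2, -0.8]
gripper_width: 0.001
grasp_force: 0.0
```

servo_tool(deltas=[[[0,0,0,-0.015,0],[0,0,0,-0.012,0],[0,0,0,-0.008,0],[0,0,0,0,0],[0,0,0,0,0],[0,0,0,0,0],[0,0,0,0,0],[0,0,0,0,0]]])

```text
time: 12.3
tool_pos: [0.4905, 0.1677, 0.1889]
tool_rot: [0.0, 0.575, 0.818, 0.0]
contact_force: [-0.8, 0.1, 0.3]
gripper_width: 0.0
grasp_force: 0.0
```

servo_tool(deltas=[[[0,0.001,-0.003,-0.003,0],[0,0.003,-0.007,0,0],[0,0.003,-0.008,0,0],[0,0.003,-0.008,0,0],[0,0.003,-0.008,0,0],[0,0.003,-0.008,0,0],[0,0.003,-0.008,0,0],[0,0.003,-0.008,0,0]]])

```text
time: 13.1
tool_pos: [0.5125, 0.1088, 0.1853]
tool_rot: [0.0, 0.575, 0.818, -0.0]
contact_force: [0.2, 0.8, 0.4]
gripper_width: 0.0
grasp_force: 0.0
```

servo_tool(deltas=[[[0,0.003,-0.008,0,0],[0,0.003,-0.008,0,0],[0,0.003,-0.008,0,0],[0,0.003,-0.008,0,0],[0,0.003,-0.008,0,0],[0,0.001,-0.004,0,0],[0,0,0,0,0],[0,0,0,0,0]]])

```text
time: 13.9
tool_pos: [0.5282, 0.0657, 0.1853]
tool_rot: [-0.0, 0.575, 0.818, 0.0]
contact_force: [0.2, -0.4, -0.4]
gripper_width: 0.002
grasp_force: 0.0
```

```bash
python3 - <<'E'
from h import *
a=grab_frame('side');s=manip.state();print(s['tool_pos'],s['contact_force'])
g=cv2.resize(a['pixels'][230:370,210:350],(500,500),interpolation=cv2.INTER_CUBIC);cv2.imwrite('pics/s4.png',g[:,:,::-1])
E
```

```text
[0.52810786 0.06580362 0.18524922] [ 0.32226735 -0.79334129  0.053823  ]
```

View pics/s4.png

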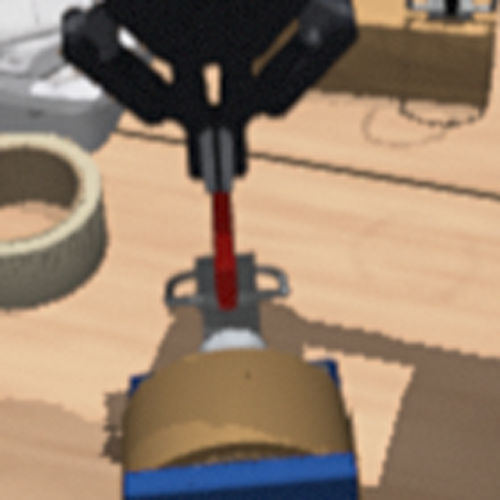

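The ring's bar no longer crosses in front of the handle, so it has gone over. I raise the arm clear and look.

servo_tool(deltas=[[[0,0,0,0.01,0],[0,0,0,0.02,0],[0,0,0,0.03,0],[0,0,0,0.03,0],[0,-0.03,-0.03,0.02,0],[0,-0.03,-0.04,0,0],[0,-0.03,-0.04,0,0],[0,-0.02,-0.03,0,0]]])

```text
time: 14.75
tool_pos: [0.4168, -0.0754, 0.2966]
tool_rot: [0.001, 0.575, 0.818, 0.0]
contact_force: [0.2, 0.1, -0.2]
gripper_width: 0.002
grasp_force: 0.0
```

servo_tool(deltas=[[[0,-0.03,-0.04,0,0],[0,-0.03,-0.04,0,0],[0,-0.01,-0.02,0,0],[0,0,0,0,0],[0,0,0,0,0],[0,0,0,0,0],[0,0,0,0,0],[0,0,0,0,0]]])

```text
time: 15.55
tool_pos: [0.3487, -0.1736, 0.2953]
tool_rot: [-0.0, 0.574, 0.819, 0.0]
contact_force: [-0.4, -0.5, 0.6]
gripper_width: 0.002
grasp_force: 0.0
```

```bash
python3 - <<'E'
from h import *
a=grab_frame('side');b=grab_frame('top')
g=cv2.resize(a['pixels'][250:350,230:320],(360,400),interpolation=cv2.INTER_CUBIC);g2=cv2.resize(b['pixels'][205:265,165:230],(433,400),interpolation=cv2.INTER_CUBIC)
cv2.imwrite('pics/s5.png',np.hstack([g,g2])[:,:,::-1])
for f in(a,b):
    q=cloud(f).reshape(-1,3);r=q[:,:2]-[.5188,.0873];al=r@[.339,-.941];la=r@[.941,.339]
    k=(abs(la)<.034)&(abs(la)>.017)&(al>-.03)&(al<.04)&(q[:,2]>.03)
    for s in(-1,1):
        w=np.c_[al,la,q[:,2]][k&(la*s>0)];print(len(w),w[np.argsort(w[:,2])][::max(1,len(w)//8)].round(3).tolist())
E
```

```text
66 [[-0.007, -0.018, 0.088], [-0.012, -0.023, 0.096], [-0.011, -0.025, 0.102], [-0.014, -0.027, 0.11], [-0.016, -0.025, 0.12], [-0.016, -0.027, 0.127], [-0.017, -0.027, 0.135], [-0.017, -0.019, 0.136], [-0.017, -0.025, 0.138]]
70 [[-0.006, 0.019, 0.087], [-0.009, 0.023, 0.094], [-0.011, 0.025, 0.1], [-0.012, 0.024, 0.109], [-0.014, 0.027, 0.117], [-0.016, 0.026, 0.126], [-0.018, 0.026, 0.133], [-0.019, 0.023, 0.136], [-0.018, 0.021, 0.137]]
53 [[-0.004, -0.021, 0.086], [-0.004, -0.021, 0.094], [-0.007, -0.027, 0.105], [-0.008, -0.024, 0.114], [-0.009, -0.024, 0.122], [-0.01, -0.025, 0.126], [-0.015, -0.017, 0.136], [-0.014, -0.023, 0.137], [-0.011, -0.025, 0.137]]
57 [[-0.004, 0.024, 0.091], [-0.004, 0.029, 0.098], [-0.009, 0.025, 0.106], [-0.009, 0.025, 0.115], [-0.009, 0.027, 0.126], [-0.016, 0.018, 0.135], [-0.013, 0.022, 0.136], [-0.012, 0.02, 0.137], [-0.015, 0.024, 0.139]]
```

View pics/s5.png

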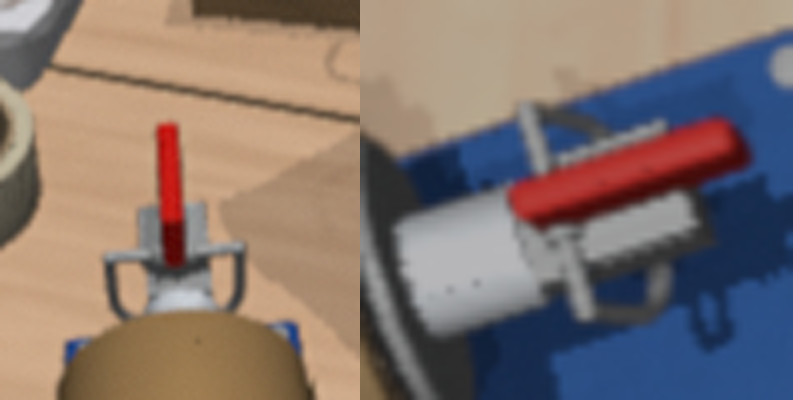

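The ring hangs down round the shaft, with its sides measured from z = 0.137 down to 0.087. It leans about 12° short of straight down, so I check whether it is still swinging.

servo_tool(deltas=[[[0,0,0,0,0],[0,0,0,0,0],[0,0,0,0,0],[0,0,0,0,0],[0,0,0,0,0],[0,0,0,0,0],[0,0,0,0,0],[0,0,0,0,0]]])

```text
time: 16.45
tool_pos: [0.3482, -0.1744, 0.2953]
tool_rot: [0.0, 0.575, 0.818, -0.0]
contact_force: [0.5, 1.2, 0.7]
gripper_width: -0.001
grasp_force: 0.0
```

servo_tool(deltas=[[[0,0,0,0,0],[0,0,0,0,0],[0,0,0,0,0],[0,0,0,0,0],[0,0,0,0,0],[0,0,0,0,0],[0,0,0,0,0],[0,0,0,0,0]]])

```text
time: 17.25
tool_pos: [0.3482, -0.1744, 0.2953]
tool_rot: [-0.0, 0.575, 0.818, -0.0]
contact_force: [-0.3, 1.0, 0.3]
gripper_width: 0.001
grasp_force: 0.0
```

```bash
python3 - <<'E'
from h import *
for n in('side','top'):
    f=grab_frame(n);q=cloud(f).reshape(-1,3);r=q[:,:2]-[.5188,.0873];al=r@[.339,-.941];la=r@[.941,.339]
    k=(abs(la)<.034)&(abs(la)>.02)&(al>-.03)&(al<.04)&(q[:,2]>.05)&(q[:,2]<.13)
    c=np.polyfit(q[k,2],al[k],1);print(n,k.sum(),np.degrees(np.arctan(-c[0])),q[k,2].min(),al[k].max())
    im=f['pixels'].reshape(-1,3).astype(int);m=(im[:,0]>100)&(im[:,1]<60)&(q[:,2]>.13)&(q[:,2]<.18)&(abs(la)<.02)&(abs(al)<.08)
    e=np.polyfit(al[m],q[m,2],1);print(' handle top slope deg',np.degrees(np.arctan(e[0])),q[m,2].mean(),al[m].min(),al[m].max(),la[m].mean())
E
```

```text
side 84 12.410068223102025 0.08879468883118777 -0.005649774543012003
 handle top slope deg 0.5627457694472482 0.16020343537594228 -0.021898516394482877 0.031385430668723506 0.00010973433998710268
top 62 10.752543841762646 0.08711536562119196 -0.0026110981102226718
 handle top slope deg -0.3999934594959545 0.15989020826502776 -0.018439174753019323 0.034917022347446196 0.0008600212750179561
```

```bash
python3 -c "
from plant import manip
print(manip.job_done())"
```

```text
the job is handed in; nothing more can be done
None
```

I handed the job in with the red pin seated through the shaft hole, handle pointing outward, its ring over the handle and hanging round the shaft about 12° short of straight down, which I did not correct; the black pin was left untouched in the rack.

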